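# Slide a crate of pipe samples home in the measuring bay

## Robot

A 7-joint arm with a two-finger parallel gripper is mounted at the origin on the work surface. World frame = base frame: x ahead of the robot, y to its left, z up, the work surface at z = 0. Lengths are in mm, angles in rad, forces in N, time in s.
With the tool pointing down it reaches from about 400 to 850 mm from the base axis. Payload 6.9 kg.
Tool frame: the origin (TCP) lies on the front face of the gripper's body, between the roots of the fingers; the fingertips stand env.tip_reach ahead of it and the grasp point (between the pads) lies 54 mm ahead of it (env.tip_reach is the distance from the TCP to the fingertips, in mm); z points along the fingers, y is the direction in which the jaws open and shut (so a half turn about z gives the same grasp; the last joint's range is limited). The gripper opens to 85 mm and grips with 20 to 120 N. Pads are 22 mm wide; open, the fingers measure 114 mm over their backs; the gripper's body (76 mm by 85 mm) begins 54 mm behind the grasp point. The pads swing forward as they close: fully open they stand 13 mm farther back than shut.
Start: joints at [-1.032, 0.507, -0.238, 1.5, 0.126, 1.149, -0.155], TCP at [262.719, 567.092, 303.875] pointing down, gripper open.
Joint ranges: [-3.08, 3.08], [-0.24, 2.05], [-1.43, 1.35], [0, 2.5], [-1.52, 4.66], [0.17, 1.96], [-2.89, 2.89]. Speed limits (rad/s): [2.39, 2.39, 3.14, 3.14, 3.14, 3.14, 3.14].

## Interface

Orientations are given as a 3x3 rotation matrix whose columns are the frame's x, y, z axes.
In Python, from plant import env gives the robot as it stands. Calls block until the motion is done:
- env.goto(position, orientation): joint-space move of the TCP to a pose.
- env.move_linear(position, rotation=None, speed=150): straight line of the TCP; rotation=None keeps the orientation; speed is the mean speed in mm/s.
- env.set_joints(angles): joint-space move.
- env.command_gripper(opening, force=None): opening from 0.0 (shut) to 1.0 (fully open); force is the grip in N (None keeps the last); returns when the fingers have stopped.
- env.pause(seconds).
- env.solve_ik(position, orientation): joint angles nearest the present ones, or None.
- env.get_obs(): the state.
- env.get_image(name): name is "side" or "top" or "wrist"; returns the picture (480x640x3 uint8, red, green, blue); there is no depth.
- env.calibration(name): a dict with "K" (3x3 intrinsics, pixels), "distortion" ([k1, k2, p1, p2, k3] as OpenCV has them; the pictures are not rectified), "rvec" (rotation vector, rad) and "tvec" (3), from world to camera coordinates, as OpenCV has them. Camera axes: x right, y down, z forward; pixel columns grow to the right and rows downward; lengths in mm; the calibration is good to about 2 mm. A picture is of the moment at which its call begins: read the wrist's pose just before it. calibration takes no time and is no camera call; for the wrist camera it gives the pose at the moment of the call.
A pose or a line that the arm cannot do raises env.PlanningError and nothing moves.
- env.sign_off(): hands the job in, once; it reports no verdict.
The state is a dict: "time": time; "joint_pos": joint angles; "joint_velocities": joint speeds; "joint_efforts": joint torques, N m; "eef_pos": TCP position; "tcp_rot": TCP orientation; "contact_force": force on the tool from outside, world axes, zero at the start; "moment": the same for the moment, N m; "width": opening from 0.0 (shut) to 1.0 (fully open).
Only numpy, scipy, OpenCV 4.12 (cv2) and the standard library are available. Lean on these libraries where they do the work, as an engineer would, in place of code of your own. Each camera call takes 0.05 s, during which the arm holds its last target.

## Task

The tall, top-heavy crate of pipe samples is too heavy to lift: push it low, near its base, so that it slides across the bench without tipping, into the measuring bay until it stands fully home, flat against the backstop between the two guide rails. Then press the round key on top of the gauge fully down to start the measurement, and let it go. Nothing is picked up, and the beaker, the bottle and the standing pipe offcut stay where they are.

Things in the scene. Friction and masses are not known exactly. Their poses are not given: they have to be found in the camera images.
- crate: Loose plywood crate, 150 mm along its x, 80 mm along its y, walls 110 mm high, flat outside, filled with upright black pipes (part of the crate) with tops up to 190 mm. Mass 1.3 to 2.3 kg; 6 to 17 N slide it. Origin: centre of its underside; z up. Push its -y face; the +y face goes to the backstop.
- crate_push (a point): Point in the middle of the crate's -y face (150 mm wide), 30 mm above the bench: 40 mm from the crate's origin along its -y. Pushed below about 50 mm above the bench the crate slides; above about 85 mm it tips over.
- bay: Measuring bay fixed to the bench, an open aluminium U entered along its +y. Origin, at bench height: where the crate's origin lies when fully home, the crate's axes then matching the bay's (x to x, y to y). No floor plate. Guide rails 25 mm high, 12 mm thick, inner faces at x = -85 and +85 mm (10 mm play each side), from y = -30 to +40 mm.
- bay_mouth (a point): Middle of the bay's mouth, at bench height, 75 mm from the bay's origin along its -y. Here the flared lead-ins (25 mm high) are about 220 mm apart; they narrow at 0.5 rad to the rails.
- bay_stop (a point): Middle of the backstop's face at bench height, 40 mm from the bay's origin along its +y; backstop 45 mm high, 194 mm wide. Behind it the white gauge housing: 130 mm (x) by 135 mm (y, 53 to 188 mm from the bay's origin), 45 mm high; on it a black sensor block, 32 by 30 mm, at x = 42, y = 68 mm, up to 93 mm high.
- key_top (a point): Centre of the top face of the round grey key (28 mm diameter) in a black collar (44 mm diameter) on the gauge housing, 67 mm above the bench at rest, at x = -30, y = 150 mm in the bay's frame. Pressed straight down.
- key (a joint): Travel of the key in m: 0 up, 0.006 fully down. Spring-loaded: starts to move at about 1.4 N, fully down at 4.5 N, comes back up by itself.
- beaker: Bystander: glass beaker, 70 mm diameter, 90 mm high, standing on the far side of the bench. Origin: centre of its underside.
- offcut: Bystander: piece of black pipe standing on end, 56 mm diameter, 100 mm high, on the far side of the bench. Origin: centre of its underside.
- bottle: Bystander: white bottle, 60 mm diameter, 150 mm high, on the robot's side of the bench, left. Origin: centre of its underside.
There are look-alikes about, which are no part of the job. Several things look just like the crate: the one meant starts farthest to the robot's left.

How it is judged (in metres and radians):
On the way, in this order (a step that is already met when the one before it is completed fails the run):
1. the crate stands fully home in the bay (y of crate in the frame of bay above -0.007 m and x of crate in the frame of bay between -0.015 and 0.015 m and angle between the x axis of crate and the x axis of bay, either way round below 0.07 rad and angle between crate's own z axis and vertical below 0.05 rad), for 0.3 s.
2. the key is pressed fully down with the crate home (all of step 1 and value of joint key above 0.0045 m), for 0.05 s.
At the end, for the whole second after the job is handed in: The crate stands upright and at rest in the bay: within 7 mm of the backstop (bay y), within 15 mm of the bay's centre line (the rails allow 10 mm) and square to the bay within 0.07 rad; the key has been pressed at least 4.5 mm after the crate was home and has come up again (all of step 1 and linear speed of crate below 0.01 m/s and value of joint key below 0.002 m); the robot touches nothing.
It fails at once if the crate tips (more than 0.15 rad) (angle between crate's own z axis and vertical above 0.15 rad).
It fails at once if the crate is lifted off the bench (height (world z) of crate above 0.012 m).
It fails at once if the key is pressed before the crate is home (value of joint key above 0.0035 m and y of crate in the frame of bay below -0.012 m).
It fails at once if the beaker, the offcut or the bottle is moved (20 mm), lifted or tipped (distance of any of beaker, offcut, bottle from where it was at the start of the episode above 0.02 m or angle between any of beaker, offcut, bottle's own z axis and vertical above 0.3 rad).
It also fails if it takes over 72 s, if anything falls off the work surface, if the arm or the gripper's body presses on something with over 40 N, if the wrist force passes 120 N, or if a joint passes its speed limit or range.

## Working session

There is one attempt and no reset: what is moved stays moved. The work goes in short steps, each a Python script; the robot and the scene stay as the last script left them, time stands still between calls to the robot, and variables do not carry over. Pictures are saved under pics/ and viewed, and the job is handed in when it is done.

```bash
ls; mkdir -p pics
python3 - <<'E'
from plant import env
import cv2
for n in ("top","side","wrist"):
    c=env.calibration(n); im=env.get_image(n)
    cv2.imwrite(f"pics/{n}0.png",im[:,:,::-1]); print(n,c)
o=env.get_obs(); print(o["time"],o["eef_pos"],o["tcp_rot"],o["width"],env.tip_reach,o["contact_force"])
E
```

```text
pics
top {'K': array([[592.3690171 ,   0.        , 330.15122357],
       [  0.        , 592.3690171 , 237.31390713],
       [  0.        ,   0.        ,   1.        ]]), 'distortion': array([0.02093236, 0.        , 0.        , 0.        , 0.        ]), 'rvec': array([ 2.15680103, -2.13522128,  0.1274023 ]), 'tvec': array([ -97.95029923,  511.64991705, 1311.6342686 ])}
side {'K': array([[505.15651633,   0.        , 317.41567249],
       [  0.        , 505.15651633, 243.05506915],
       [  0.        ,   0.        ,   1.        ]]), 'distortion': array([-0.03252428,  0.        ,  0.        ,  0.        ,  0.        ]), 'rvec': array([ 2.12047009, -0.57842169,  0.27604526]), 'tvec': array([-504.0750409 ,  184.07192179, 1183.44520823])}
wrist {'K': array([[412.45776825,   0.        , 321.6335413 ],
       [  0.        , 412.45776825, 235.07029397],
       [  0.        ,   0.        ,   1.        ]]), 'distortion': array([-0.07459334,  0.        ,  0.        ,  0.        ,  0.        ]), 'rvec': array([-2.44536567, -1.56212948, -0.21229551]), 'tvec': array([-623.43947071,  -34.52245629,  380.29289275])}
0.15 [262.62271924 566.845059   303.21680905] [[-9.07396665e-01  4.20274894e-01 -5.54049308e-04]
 [ 4.20275258e-01  9.07395800e-01 -1.25294800e-03]
 [-2.38405731e-05 -1.36977405e-03 -9.99999062e-01]] 1.0006974007374787 72.6 [ 0.04092769  0.25225576 -0.24230446]
```

View pics/top0.png

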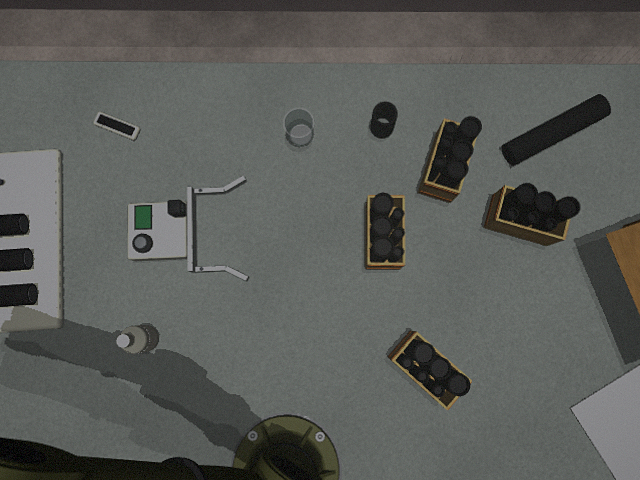

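View pics/side0.png

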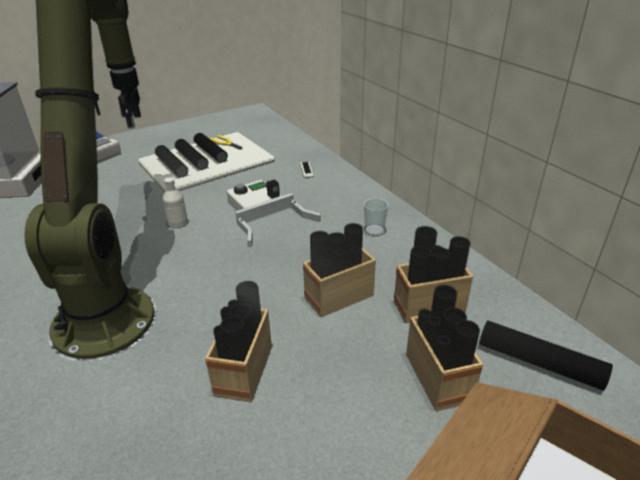

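View pics/wrist0.png

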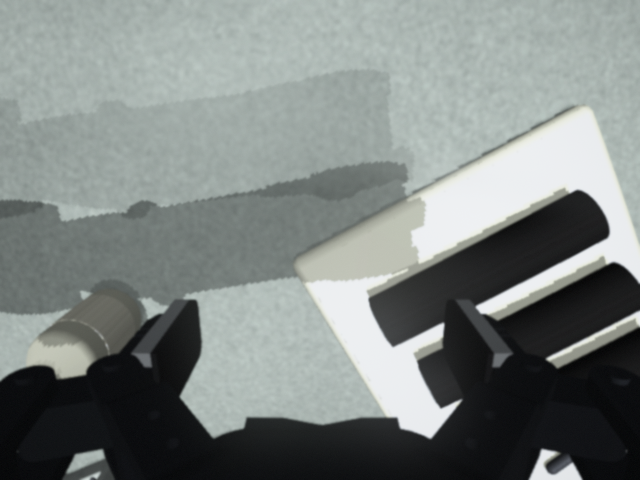

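The top view shows the target crate at about (385,231), the leftmost of the four. It sits in front of the bay, whose mouth opens right (backstop at col ≈192, mouth at col ≈245). The key is at (142,243), the bottle at (130,340), the beaker at (299,127) and the offcut at (384,120). Next I'll zoom in to measure.

Run:
```python
import cv2
im=cv2.imread("pics/top0.png")
a=cv2.resize(im[170:290,340:440],None,fx=5,fy=5,interpolation=cv2.INTER_CUBIC); cv2.imwrite("pics/z1.png",a)
a=cv2.resize(im[165:295,115:260],None,fx=4.6,fy=4.6,interpolation=cv2.INTER_CUBIC); cv2.imwrite("pics/z2.png",a)
```

```text
(no output)
```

View pics/z1.png

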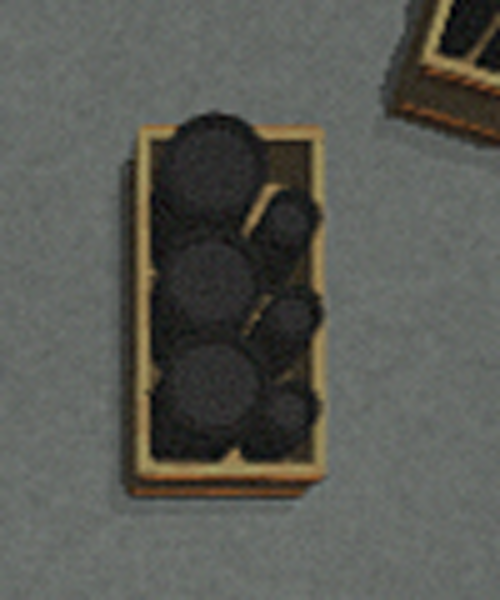

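View pics/z2.png

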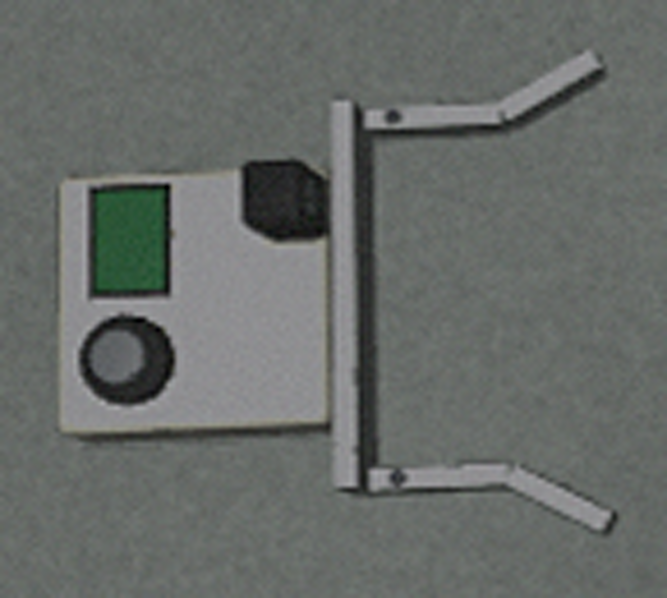

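```bash
cat > h.py <<'E'
from plant import env
import numpy as np, cv2
from scipy.optimize import least_squares
def proj(name,P):
    c=env.calibration(name)
    return cv2.projectPoints(np.array(P,float).reshape(-1,1,3),c["rvec"],c["tvec"],c["K"],c["distortion"])[0].reshape(-1,2)
def fit(name,L,px,x0):
    L=np.array(L,float);px=np.array(px,float)
    def W(p):
        c,s=np.cos(p[2]),np.sin(p[2])
        return np.c_[p[0]+c*L[:,0]-s*L[:,1],p[1]+s*L[:,0]+c*L[:,1],L[:,2]]
    r=least_squares(lambda p:(proj(name,W(p))-px).ravel(),x0,x_scale=[100,100,.1])
    return r.x,(proj(name,W(r.x))-px)
def unz(uv,x0,y0,f): return np.array([x0,y0])+(np.array(uv,float)+.5)/f-.5
def ray(name,uv,z):
    c=env.calibration(name);R=cv2.Rodrigues(c["rvec"])[0]
    u=cv2.undistortPoints(np.array(uv,float).reshape(1,1,2),c["K"],c["distortion"]).ravel()
    d=R.T@np.array([u[0],u[1],1]);o=-R.T@c["tvec"]
    return o+d*(z-o[2])/d[2]
E
python3 - <<'E'
from h import *
np.set_printoptions(precision=2,suppress=True)
cr=[(75,40,110),(75,-40,110),(-75,-40,110),(-75,40,110)]
p,e=fit("top",cr,unz([(140,127),(325,127),(327,480),(135,478)],340,170,5),[500,-200,0]);print("crate",p,"\n",e)
b=[(97,40,45),(-97,40,45),(97,53,45),(-97,53,45),(-65,188,45),(65,188,45),(-30,150,67),(-85,-30,25),(85,-30,25)]
q,e=fit("top",b,unz([(354,100),(358,488),(332,100),(335,488),(60,432),(62,180),(117,357),(515,465),(507,124)],115,165,4.6),[500,200,0]);print("bay",q,"\n",e)
for n,uv,z in(("bottle top",(124,341),150),("bk",(299,134),0),("off top",(384,109),100),("crateNE bottom",(437,197),0),("crate4 bottom",(390,352),0),("c4 top",(459,384),190),("c2 top",(470,127),190)):print(n,ray("top",uv,z))
# side check
im=cv2.imread("pics/side0.png")
def W(p,L):
    c,s=np.cos(p[2]),np.sin(p[2]);L=np.array(L,float)
    return np.c_[p[0]+c*L[:,0]-s*L[:,1],p[1]+s*L[:,0]+c*L[:,1],L[:,2]]
for P in (W(p,cr+[(x,y,0) for x,y,_ in cr]),W(q,b)):
    for u in proj("side",P): cv2.circle(im,tuple(int(round(v)) for v in u),2,(0,0,255),-1)
cv2.imwrite("pics/s1.png",cv2.resize(im[150:350,200:440],None,fx=3,fy=3))
E
```

```text
crate [ 519.39 -213.18   -0.  ] 
 [[-0.15  0.32]
 [-0.    0.74]
 [-0.26 -0.46]
 [ 0.41 -0.57]]
bay [531.2  177.88   0.05] 
 [[ 0.74 -0.23]
 [ 0.72  0.27]
 [-0.17  0.01]
 [-0.09  0.51]
 [-0.57  0.99]
 [-0.73 -1.13]
 [ 0.77 -0.09]
 [-0.58 -0.62]
 [-0.1   0.25]]
bottle top [281.11 321.16 150.  ]
bk [764.76 -15.34   0.  ]
off top [ 791.65 -209.99  100.  ]
crateNE bottom [ 614.57 -341.42    0.  ]
crate4 bottom [ 256.42 -230.64    0.  ]
c4 top [ 208.39 -346.95  190.  ]
c2 top [ 721.81 -378.56  190.  ]
```

View pics/s1.png

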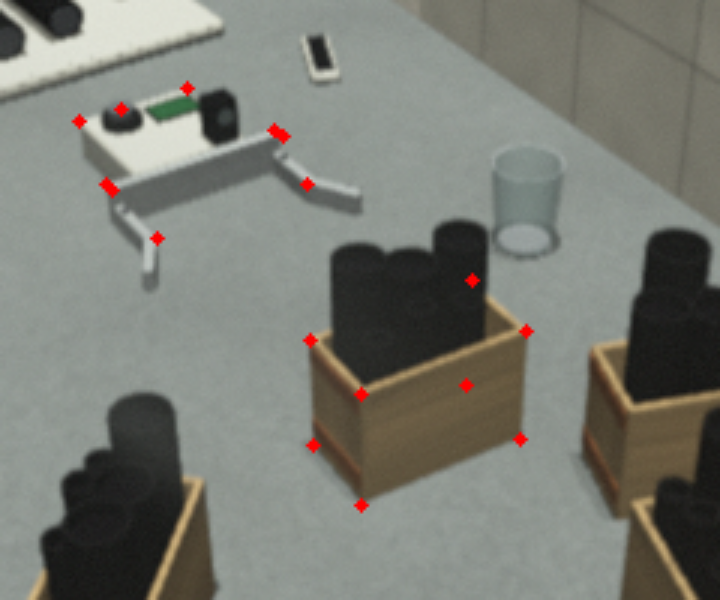

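The reprojection into the side view agrees well. I'll check the bay yaw separately, then check IK.

Run:
```python
from h import *
np.set_printoptions(precision=3,suppress=True)
def ang(n,a,b,z): 
    d=ray(n,b,z)-ray(n,a,z); return np.linalg.norm(d),d[:2]
u=lambda *p: unz(p,115,165,4.6)
for a,b,z in (((358,488),(354,100),45),((335,488),(332,100),45),((60,432),(62,180),45),((328,428),(60,432),45),((515,465),(370,470),25),((507,124),(366,129),25)):
    l,d=ang("top",u(*a),u(*b),z); print(l,d, np.arctan2(-d[0],d[1]) if abs(d[1])>abs(d[0]) else np.arctan2(d[1],d[0]))
print("key",ray("top",u(117,357),67), "fit key", [531.2+np.cos(.05)*-30-np.sin(.05)*150,177.88-30*np.sin(.05)+150*np.cos(.05)])
v=lambda *p: unz(p,340,170,5)
for a,b in (((135,478),(140,127)),((327,480),(325,127))):
    l,d=ang("top",v(*a),v(*b),110);print("crate",l,np.arctan2(d[1],d[0]))
for y in (-340,-330,-270,-100,100,137):
  for t in (40,45,50):
    t_=np.radians(t); z=np.array([0,np.sin(t_),-np.cos(t_)])
    for sx in (1,-1):
        Y=np.array([sx,0,0.]);R=np.c_[np.cross(Y,z),Y,z]
        tip=np.array([525,y,25.]); j=env.solve_ik(tip-72.6*z,R); print(y,t,sx,j)
```

```text
192.8666962433318 [192.606  10.017] 0.05196119678848648
192.86088322550762 [192.615   9.736] 0.05050356359100147
125.12260512524831 [124.977   6.039] 0.048285403303163735
130.80259641036739 [ -3.163 130.764] 0.024186400661753326
71.74019138092696 [-3.152 71.671] 0.043945118991817904
70.94000486866202 [-3.181 70.869] 0.04485938473181221
key [493.305 327.839  67.   ] fit key [np.float64(493.7406167975493), np.float64(326.1931639811246)]
crate 151.9487566761121 -0.011349140535080146
crate 152.60445142550003 -5.014737307875626e-05
-340 40 1 [ 0.734  1.013  0.131  1.286 -0.562  1.445  1.081]
-340 40 -1 [ 0.361  1.298  1.15   1.293 -1.201  1.959 -1.61 ]
-340 45 1 [ 0.766  1.061  0.111  1.226 -0.581  1.532  1.082]
-340 45 -1 [ 0.445  1.254  0.951  1.232 -1.108  1.921 -1.686]
-340 50 1 [ 0.795  1.11   0.091  1.166 -0.6    1.616  1.078]
-340 50 -1 [ 0.537  1.231  0.753  1.171 -1.017  1.899 -1.767]
-330 40 1 [ 0.733  1.002  0.112  1.312 -0.554  1.422  1.073]
-330 40 -1 [ 0.344  1.292  1.15   1.319 -1.199  1.951 -1.603]
-330 45 1 [ 0.765  1.05   0.092  1.254 -0.574  1.508  1.076]
-330 45 -1 [ 0
[... 934 characters left out ...]
0.437  1.997 -0.693  0.616  0.765]
100 40 -1 [-0.408  1.15   1.15   2.009 -1.407  1.728 -1.683]
100 45 1 [ 0.541  0.859 -0.477  1.985 -0.721  0.653  0.83 ]
100 45 -1 [-0.294  1.076  0.951  1.997 -1.372  1.628 -1.678]
100 50 1 [ 0.584  0.909 -0.489  1.97  -0.762  0.706  0.907]
100 50 -1 [-0.253  1.129  0.951  1.982 -1.387  1.731 -1.629]
137 40 1 [ 0.442  0.813 -0.489  2.018 -0.709  0.55   0.723]
137 40 -1 [ 0.84   1.221 -1.358  2.014  0.831  0.66   2.354]
137 45 1 [ 0.511  0.867 -0.535  2.01  -0.741  0.58   0.797]
137 45 -1 [-0.364  1.072  0.951  2.022 -1.417  1.617 -1.708]
137 50 1 [ 0.561  0.919 -0.557  1.999 -0.782  0.623  0.877]
137 50 -1 [-0.232  1.023  0.753  2.01  -1.385  1.531 -1.695]
```

```bash
python3 - <<'E'
from h import *
np.set_printoptions(precision=1,suppress=True)
for uv,z in (((484,225),0),((559,244),0),((568,207),190),((525,193),190),((497,187),110),((493,212),110),((580,207),190)): print(uv,ray("top",uv,z))
def proj2(n,P):print(n,proj(n,P))
E
python3 - <<'E'
import cv2
im=cv2.imread("pics/top0.png")
cv2.imwrite("pics/z3.png",cv2.resize(im[100:420,340:640],None,fx=1.8,fy=1.8))
E
```

```text
(484, 225) [ 549.2 -449.3    0. ]
(559, 244) [ 506.3 -619.9    0. ]
(568, 207) [ 557.2 -570.1  190. ]
(525, 193) [ 585.1 -485.9  190. ]
(497, 187) [ 614.9 -451.9  110. ]
(493, 212) [ 560.2 -442.   110. ]
(580, 207) [ 557.4 -593.8  190. ]
```

View pics/z3.png

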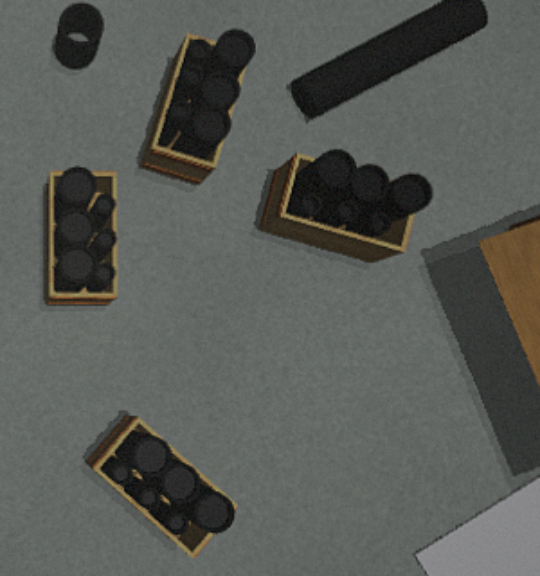

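```bash
cat >> h.py <<'E'
def Rt(t,yaw,sx=1):
    z=np.array([0,np.sin(t),-np.cos(t)]);Y=np.array([sx,0,0.])
    R=np.c_[np.cross(Y,z),Y,z]
    return cv2.Rodrigues(np.array([0,0,yaw]))[0]@R
Rd=np.c_[[0,1,0],[1,0,0],[0,0,-1]].astype(float)
E
python3 - <<'E'
from h import *
np.set_printoptions(precision=2,suppress=True)
o=env.get_obs();c=env.calibration("wrist");R=cv2.Rodrigues(c["rvec"])[0]
print(o["tcp_rot"].T@(-R.T@c["tvec"]-o["eef_pos"]), o["tcp_rot"].T@R.T[:,2])
t=np.radians(35)
for sx in(1,-1):
  for tip in ((508,-273,20),(508,-273,160),(508,-273,330),(520,137,20)):
    R=Rt(t,0,sx); print(sx,tip,env.solve_ik(np.array(tip)-72.6*R[:,2],R))
for p in ((450,0,400),(450,250,400)): print(env.solve_ik(p,Rd))
E
```

```text
[ 69.48  -0.38 -70.78] [-0.27 -0.    0.96]Traceback (most recent call last):
  File "<stdin>", line 8, in <module>
  File "h.py", line 23, in Rt
    return cv2.Rodrigues(np.array([0,0,yaw]))[0]@R
           ~~~~~~~~~~~~~^^^^^^^^^^^^^^^^^^^^^
cv2.error: OpenCV(4.12.0) /io/opencv/modules/calib3d/src/calibration_base.cpp:151: error: (-210:Unsupported format or combination of formats) The matrices must have 32f or 64f data type in function 'Rodrigues'
```

```bash
sed -i 's/np.array(\[0,0,yaw\])/np.array([0,0,yaw],float)/' h.py
python3 - <<'E'
from h import *
np.set_printoptions(precision=2,suppress=True)
t=np.radians(35)
for sx in(1,-1):
  for tip in ((508,-273,20),(508,-273,160),(508,-280,330),(520,137,20)):
    R=Rt(t,0,sx); print(sx,tip,env.solve_ik(np.array(tip)-72.6*R[:,2],R))
for p in ((450,0,420),(450,250,420)): print(env.solve_ik(p,Rd))
E
```

```text
1 (508, -273, 20) [ 0.69  0.9   0.05  1.54 -0.52  1.2   1.05]
1 (508, -273, 160) [ 0.52  0.76  0.37  1.46 -0.64  1.51  1.08]
1 (508, -280, 330) [ 0.36  0.72  0.81  1.21 -0.78  1.96  1.08]
1 (520, 137, 20) [ 0.37  0.77 -0.44  2.04 -0.68  0.51  0.66]
-1 (508, -273, 20) [ 0.21  1.22  1.15  1.55 -1.16  1.79 -1.53]
-1 (508, -273, 160) [ 0.21  1.01  1.15  1.46 -1.01  1.89 -1.68]
-1 (508, -280, 330) [ 0.38  0.71  0.75  1.21 -0.76  1.94 -2.08]
-1 (520, 137, 20) [ 0.75  1.06 -1.18  2.03  0.69  0.55  2.45]
[-0.34  0.15  0.35  1.72 -0.05  1.28  0.01]
[-0.62  0.25  0.09  1.58 -0.02  1.31 -0.53]
```

Run:
```python
from h import *
np.set_printoptions(precision=2,suppress=True)
t=np.radians(35)
env.goto([450,250,420],Rd); env.goto([450,-100,430],Rd)
R=Rt(t,0)
P=lambda *tip: np.array(tip,float)-72.6*R[:,2]
env.goto(P(508,-280,300),R)
print(env.get_obs()["eef_pos"],env.get_obs()["time"])
env.move_linear(P(508,-278,130),speed=150)
for n in("side","wrist"): cv2.imwrite(f"pics/{n}1.png",env.get_image(n)[:,:,::-1])
o=env.get_obs();print(o["eef_pos"],o["joint_pos"],o["time"],o["contact_force"])
```

```text
[ 508.68 -321.4   358.36] 3.7417
[ 508.2  -319.94  190.41] [ 0.51  0.8   0.41  1.47 -0.67  1.48  1.13] 5.125 [ 0.41  0.31 -0.2 ]
```

View pics/side1.png

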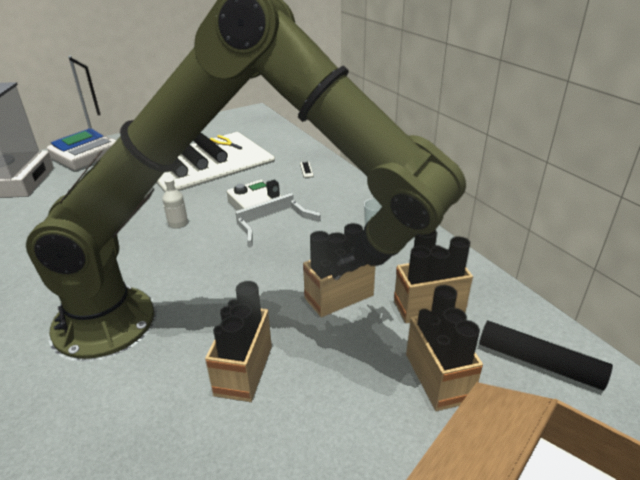

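View pics/wrist1.png

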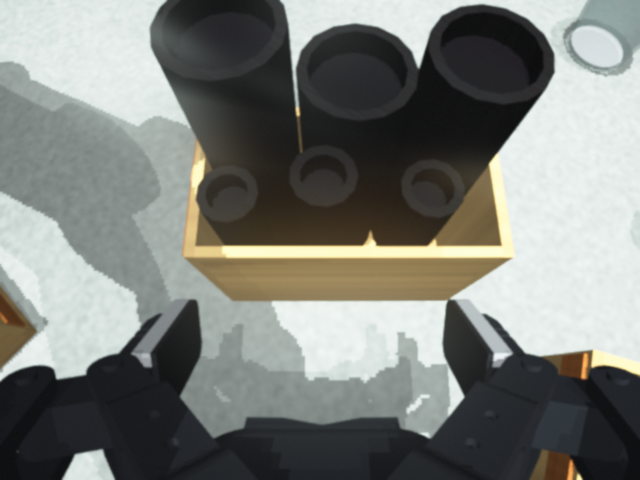

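Run:
```python
from h import *
np.set_printoptions(precision=1,suppress=True)
o=env.get_obs()
im=env.get_image("top")[:,:,::-1].copy(); im2=cv2.imread("pics/side1.png")
for s in (0,50,100,150,200,250,300):
    p=o["eef_pos"]-s*o["tcp_rot"][:,2]
    a=proj("side",p)[0];b=proj("top",p)[0];print(s,p,a,b)
    cv2.circle(im,tuple(map(int,b)),2,(0,0,255),-1);cv2.circle(im2,tuple(map(int,a)),2,(0,0,255),-1)
for uv in ((457,170),(462,150),(525,193),(545,197)):print(uv,ray("top",uv,190))
cv2.imwrite("pics/m.png",np.hstack([cv2.resize(im[100:300,330:630],(400,267)),cv2.resize(im2[150:350,300:600],(400,267))]))
```

```text
0 [ 508.2 -319.9  190.4] [362. 259.] [442.6 230.1]
50 [ 508.1 -348.6  231.4] [370.7 249.9] [461.3 227.2]
100 [ 508.1 -377.2  272.4] [380.3 240. ] [481.3 224.1]
150 [ 508.  -405.8  313.4] [390.7 229.2] [502.9 220.7]
200 [ 508.  -434.5  354.4] [402.2 217.3] [526.2 217.1]
250 [ 507.9 -463.1  395.4] [414.9 204.1] [551.6 213.1]
300 [ 507.9 -491.8  436.3] [429.1 189.4] [579.2 208.8]
(457, 170) [ 631.6 -350.7  190. ]
(462, 150) [ 673.4 -361.5  190. ]
(525, 193) [ 585.1 -485.9  190. ]
(545, 197) [ 577.2 -525.4  190. ]
```

View pics/m.png

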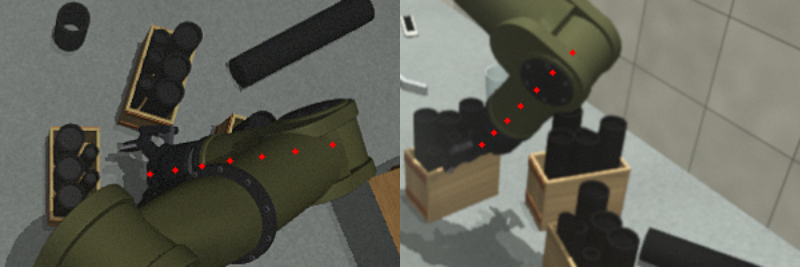

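Run:
```python
from h import *
np.set_printoptions(precision=2,suppress=True)
R=Rt(np.radians(35),0)
P=lambda *tip: np.array(tip,float)-72.6*R[:,2]
for z in (75,50,35,20):
    env.move_linear(P(508,-272,z),speed=100)
    f=env.get_obs()["contact_force"];print(z,f)
    if np.linalg.norm(f)>4: break
for n in("side","wrist","top"): cv2.imwrite(f"pics/{n}2.png",env.get_image(n)[:,:,::-1])
o=env.get_obs();print(o["eef_pos"],o["time"])
```

```text
75 [ 0.64 -0.6   0.67]
50 [-0.28  0.38  0.24]
35 [-0.02  0.62  0.65]
20 [-0.25  0.71  1.19]
[ 508.05 -313.71   79.6 ] 7.025
```

View pics/side2.png

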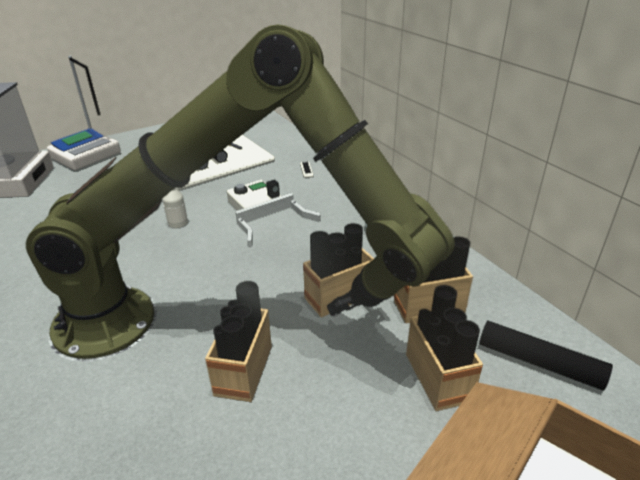

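View pics/wrist2.png

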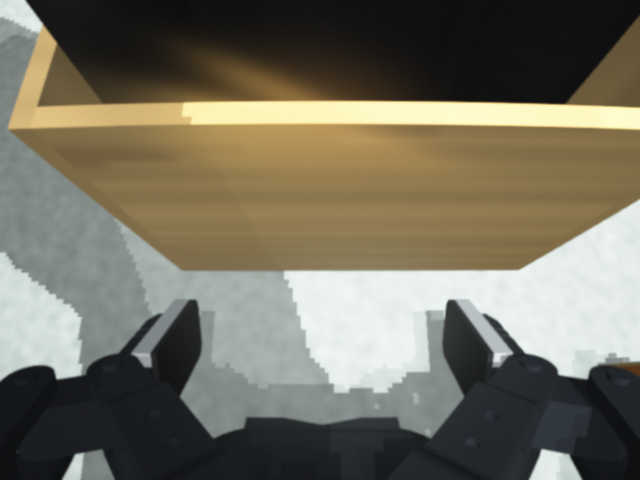

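Run:
```python
from h import *
np.set_printoptions(precision=2,suppress=True)
R=Rt(np.radians(35),0)
P=lambda *tip: np.array(tip,float)-72.6*R[:,2]
f0=env.get_obs()["contact_force"]
for y in np.arange(-269,-238,2.):
    env.move_linear(P(508,y,20),speed=30)
    f=env.get_obs()["contact_force"]-f0
    if -f[1]>4: break
print(y,f,env.get_obs()["eef_pos"])
for n in("wrist","top"): cv2.imwrite(f"pics/{n}3.png",env.get_image(n)[:,:,::-1])
```

```text
-251.0 [-0.95 -4.14 -0.13] [ 507.9  -293.58   79.48]
```

View pics/wrist3.png

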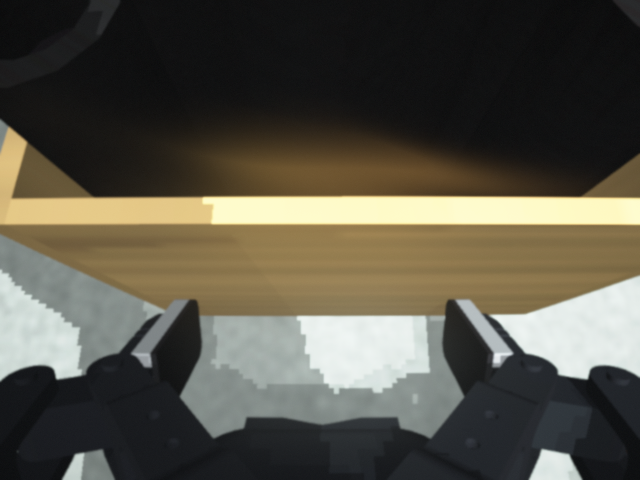

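View pics/top3.png

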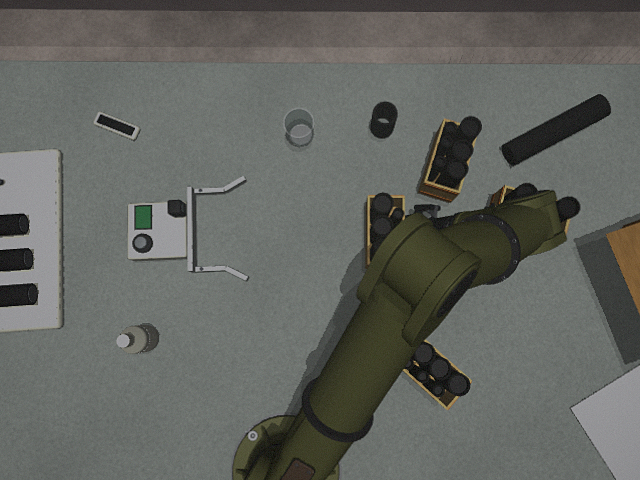

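```bash
cat >> h.py <<'E'
C0=np.array([519.4,-213.2,-0.004]);B=np.array([531.2,177.9,0.049]);OFF=np.array([-11.4,-37.8])
def pose(c,off=OFF,z=20):
    k,s=np.cos(c[2]),np.sin(c[2])
    R=Rt(np.radians(35),c[2])
    tip=np.array([c[0]+k*off[0]-s*off[1],c[1]+s*off[0]+k*off[1],z])
    return tip-72.6*R[:,2],R
E
python3 - <<'E'
from h import *
np.set_printoptions(precision=2,suppress=True)
for a in (.06,.13,.2,.27):
    env.move_linear(*pose(C0+a*(B-C0)),speed=45)
    o=env.get_obs();print(a,o["contact_force"],o["time"])
for n in("wrist","top","side"): cv2.imwrite(f"pics/{n}4.png",env.get_image(n)[:,:,::-1])
E
```

```text
0.06 [  0.27 -10.15   1.33] 10.3
0.13 [  0.25 -10.41   1.27] 11.0583
0.2 [  0.04 -10.95   2.2 ] 11.8167
0.27 [  1.24 -11.13   2.15] 12.575
```

View pics/wrist4.png

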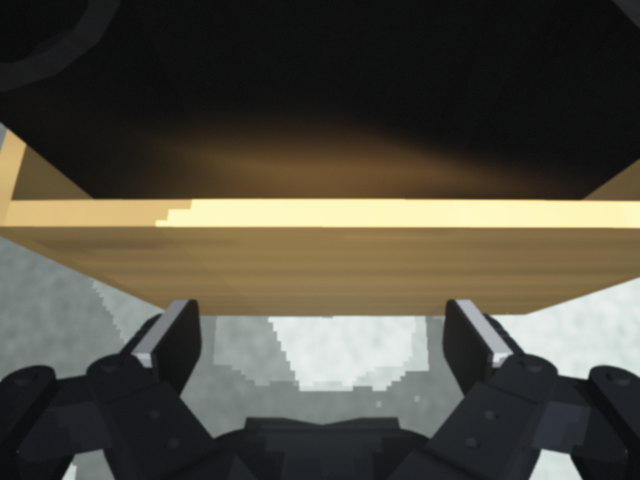

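View pics/side4.png

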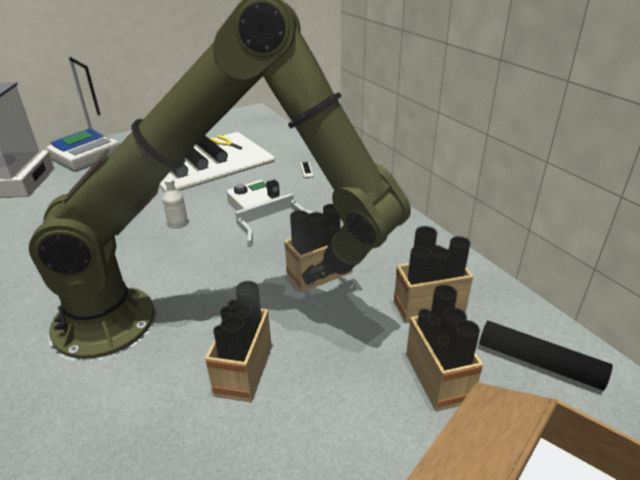

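View pics/top4.png

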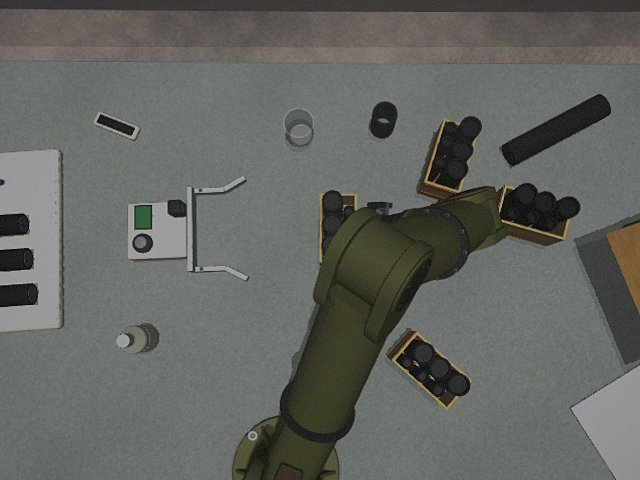

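The crate slides upright and square, with its rim level in the wrist view at row ≈200 and a push force of about 11 N. I'll keep pushing up to just inside the mouth.

Run:
```python
from h import *
np.set_printoptions(precision=2,suppress=True)
for a in (.4,.55,.7,.8):
    env.move_linear(*pose(C0+a*(B-C0)),speed=50)
    o=env.get_obs();print(a,o["contact_force"],o["time"])
    if np.linalg.norm(o["contact_force"])>22: break
for n in("wrist","top","side"): cv2.imwrite(f"pics/{n}5.png",env.get_image(n)[:,:,::-1])
im=cv2.imread("pics/top5.png");cv2.imwrite("pics/z5.png",cv2.resize(im[160:300,115:315],None,fx=4,fy=4,interpolation=cv2.INTER_CUBIC))
```

```text
0.4 [  0.12 -13.86   4.2 ] 13.8917
0.55 [  0.26 -14.36   4.98] 15.2167
0.7 [ -0.38 -14.74   6.39] 16.5417
0.8 [  0.7  -13.61   5.07] 17.475
```

View pics/wrist5.png

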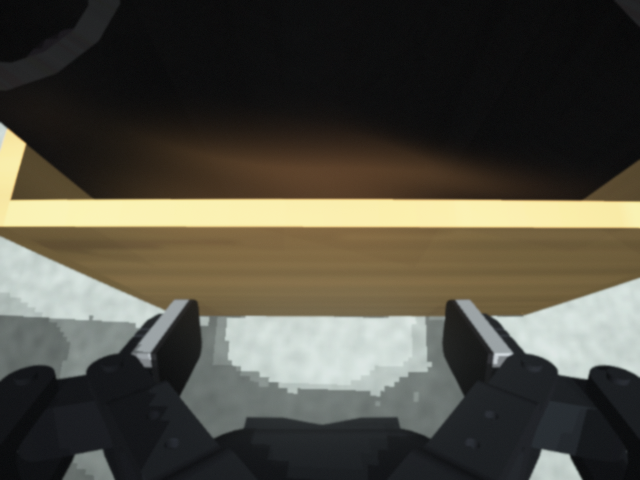

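View pics/z5.png

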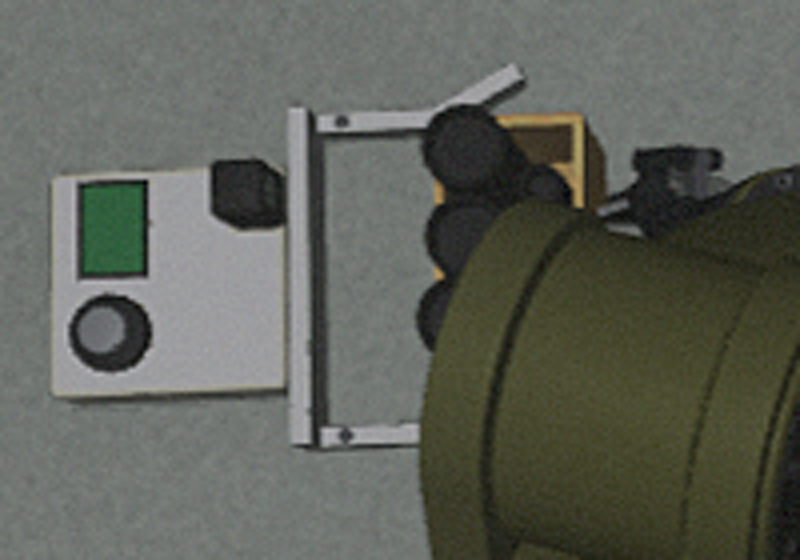

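View pics/side5.png

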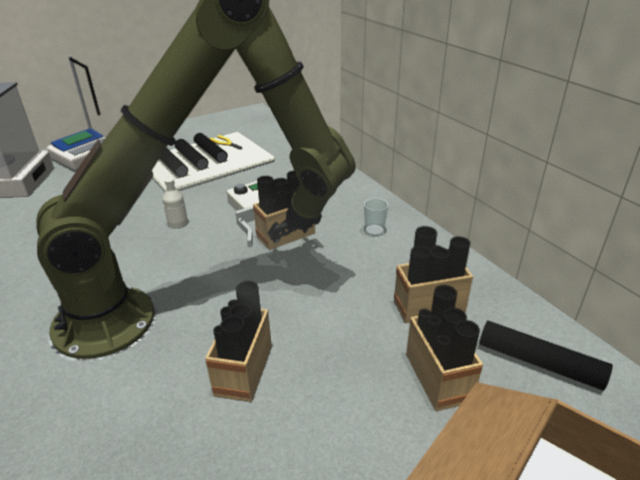

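Run:
```python
from h import *
np.set_printoptions(precision=1,suppress=True)
c=C0+.8*(B-C0)
R=cv2.Rodrigues(np.array([0,0,c[2]]))[0]
P=lambda v:np.array([c[0],c[1],0])+R@np.array(v,float)
u=unz((585,115),115,160,4)
print(u,proj("top",P((75,-40,110))), ray("top",u,110)-P((75,-40,110)))
print("bay-frame x:",cv2.Rodrigues(np.array([0,0,B[2]]))[0].T[:2,:2]@(c-B)[:2])
```

```text
[260.9 188.4] [[258.4 189.6]] [ 2.6 -5.3  0. ]
bay-frame x: [ -6.2 -78. ]
```

Run:
```python
from h import *
np.set_printoptions(precision=2,suppress=True)
stop=False
for a in (.85,.9,.94,.97):
    env.move_linear(*pose(C0+a*(B-C0)),speed=40)
    o=env.get_obs();print(a,o["contact_force"],o["time"])
    if np.linalg.norm(o["contact_force"])>24: stop=True;break
d=np.array([-np.sin(B[2]),np.cos(B[2]),0])
s=-11.
while not stop and s<14:
    s+=1; env.move_linear(*pose(B+d*s),speed=20)
    o=env.get_obs(); f=o["contact_force"]; print(s,f)
    if -f[1]>28: break
print(o["eef_pos"],o["time"],env.calibration("wrist")["tvec"][:0])
for n in("wrist","top","side"): cv2.imwrite(f"pics/{n}6.png",env.get_image(n)[:,:,::-1])
im=cv2.imread("pics/top6.png");cv2.imwrite("pics/z6.png",cv2.resize(im[160:300,115:315],None,fx=4,fy=4,interpolation=cv2.INTER_CUBIC))
```

```text
0.85 [  1.96 -12.66   2.91] 18.2667
0.9 [  2.38 -13.17   3.75] 18.9083
0.94 [  0.97 -12.77   3.31] 19.45
0.97 [  1.32 -12.34   3.46] 19.8917
-10.0 [ -1.52 -15.5    6.61]
-9.0 [ -0.74 -19.01   8.26]
-8.0 [ -2.18 -18.7    8.41]
-7.0 [ -1.85 -19.39   8.97]
-6.0 [ -1.12 -18.43   8.49]
-5.0 [ -0.45 -17.57   8.12]
-4.0 [ -0.5  -18.36   7.31]
-3.0 [  0.38 -19.45   7.71]
-2.0 [ -0.18 -18.1    8.23]
-1.0 [ -0.09 -18.77   7.38]
0.0 [  0.53 -17.74   7.19]
1.0 [  0.83 -18.37   8.42]
2.0 [  0.52 -18.8    7.46]
3.0 [  0.37 -18.18   8.16]
4.0 [  0.76 -17.83   8.23]
5.0 [  0.22 -18.19   6.87]
6.0 [  0.97 -17.51   8.12]
7.0 [ -0.17 -21.4    9.39]
8.0 [ -2.19 -24.66  12.16]
9.0 [ -2.03 -27.01  15.5 ]
10.0 [ -2.48 -31.49  17.58]
[525.21  99.1   79.52] 25.1417 []
```

View pics/z6.png

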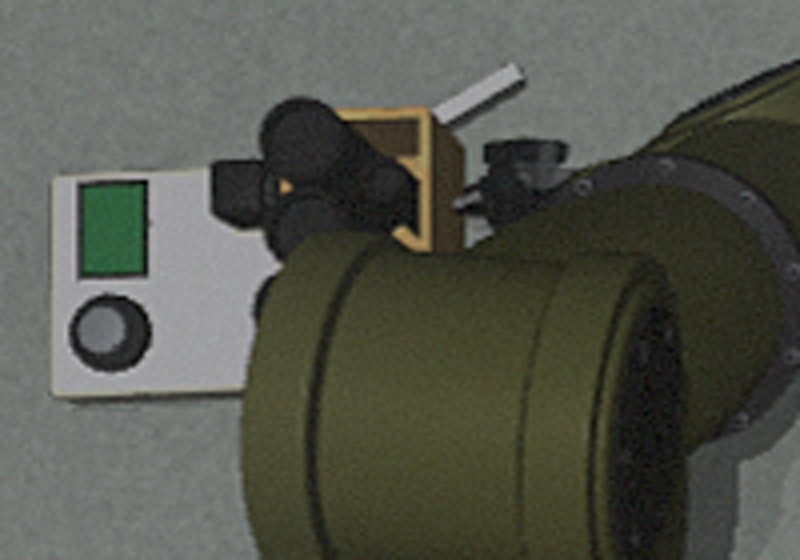

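View pics/wrist6.png

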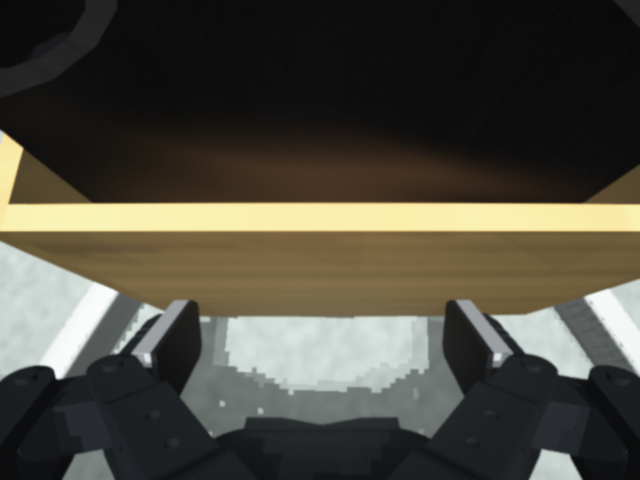

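Run:
```python
from h import *
np.set_printoptions(precision=2,suppress=True)
d=np.array([-np.sin(B[2]),np.cos(B[2]),0])
p,R=pose(B-d*20); env.move_linear(p,R,speed=60)
p,R=pose(B-d*90); env.move_linear(p,R,speed=150)
p[2]=380; env.move_linear(p,R,speed=250)
print(env.get_obs()["contact_force"],env.get_obs()["eef_pos"])
env.goto([420,120,440],Rd)
env.goto([420,400,440],Rd)
env.command_gripper(0.0,20)
for n in("wrist","top","side"): cv2.imwrite(f"pics/{n}7.png",env.get_image(n)[:,:,::-1])
im=cv2.imread("pics/top7.png");cv2.imwrite("pics/z7.png",cv2.resize(im[160:300,115:275],None,fx=4.2,fy=4.2,interpolation=cv2.INTER_CUBIC))
print(env.get_obs()["time"],env.tip_reach)
```

```text
[ 0.04  0.25 -0.46] [527.71   8.38 378.78]
30.7667 72.6
```

View pics/z7.png

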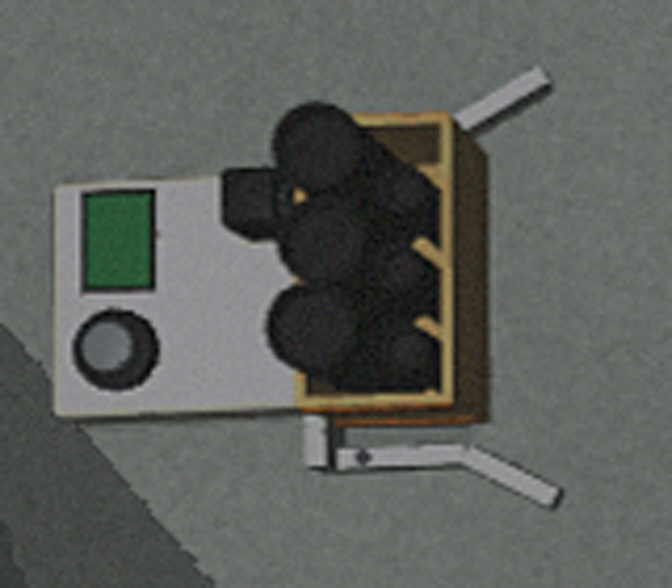

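View pics/side7.png

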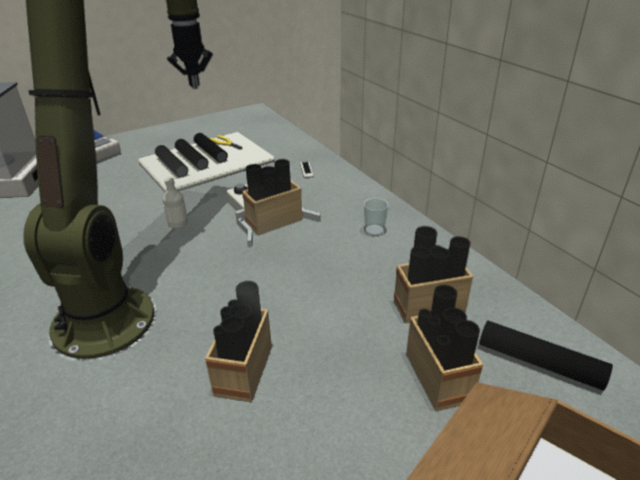

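View pics/wrist7.png

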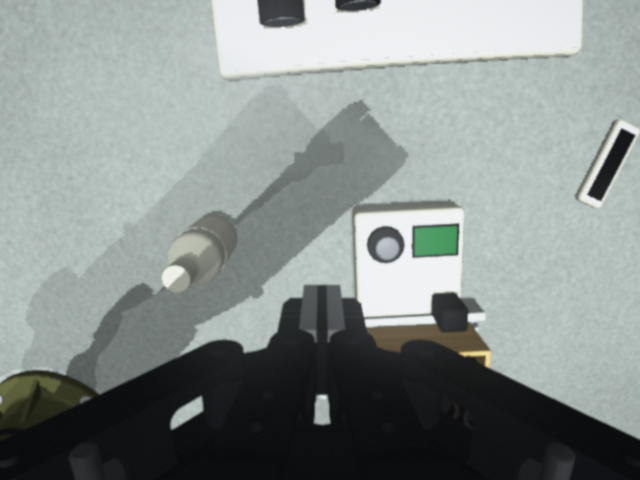

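Run:
```python
from h import *
np.set_printoptions(precision=3,suppress=True)
u=unz([(455,113),(453,405),(300,410),(487,420),(488,152)],115,160,4.2)
p,e=fit("top",[(75,-40,110),(-75,-40,110),(-75,40,110),(-75,-40,0),(75,-40,0)],u,[530,170,.05]);print(p,"\n",e)
k,s=np.cos(B[2]),np.sin(B[2]);dx=p-B
print("bay frame",k*dx[0]+s*dx[1],-s*dx[0]+k*dx[1],dx[2])
print("key top",ray("top",unz((107,345),115,160,4.2),67),"wrist",ray("wrist",(387,246),67))
```

```text
[534.714 178.31    0.041] 
 [[-0.774  0.026]
 [ 0.123 -0.691]
 [-0.891 -0.702]
 [ 1.21   0.588]
 [ 0.46   0.911]]
bay frame 3.5299036803132813 0.2374886827640131 -0.008070838279066031
key top [494.323 327.779  67.   ] wrist [492.671 330.805  67.   ]
```

The crate fits at bay-frame (+3.5, +0.2) mm with a yaw error of −0.008, so it is home. The key measures about (493.5, 328.5), and the top and wrist views agree to 3 mm. Next I press it.

Run:
```python
from h import *
np.set_printoptions(precision=2,suppress=True)
R=cv2.Rodrigues(np.array([0,0,.049]))[0]@Rd
kx,ky=493.5,328.5
env.goto([kx,ky,300],R)
env.move_linear([kx,ky,85+72.6],speed=120)
env.pause(.3); f0=env.get_obs()["contact_force"]
hit=None
for z in np.arange(82,52,-1.):
    env.move_linear([kx,ky,z+72.6],speed=20)
    o=env.get_obs();f=o["contact_force"]-f0
    print(z,o["eef_pos"][2]-72.6,f)
    if f[2]>1 and hit is None and z<72:
        hit=z; cv2.imwrite("pics/side8.png",env.get_image("side")[:,:,::-1])
    if f[2]>9: break
env.pause(.3); o=env.get_obs();print(o["eef_pos"],o["contact_force"]-f0,o["time"])
cv2.imwrite("pics/wrist8.png",env.get_image("wrist")[:,:,::-1])
```

```text
82.0 81.7560211951203 [-0.45  1.31 -0.12]
81.0 80.90292151122807 [ 0.51  0.89 -0.05]
80.0 79.93817323517251 [ 0.19  0.44 -0.02]
79.0 78.9400371573052 [-0.2   0.92 -0.4 ]
78.0 77.92689204736908 [-0.02  1.44 -0.57]
77.0 76.90924562930041 [-0.05  0.11 -1.14]
76.0 75.9345099864176 [-0.19  0.85 -0.73]
75.0 74.90616778023414 [ 0.74  1.18 -0.93]
74.0 73.92714826464086 [-0.22  0.32 -0.59]
73.0 72.91241725188283 [0.67 0.89 0.16]
72.0 71.90501150579209 [-0.38  0.91 -1.03]
71.0 70.92249597042334 [-0.08  1.11 -1.65]
70.0 69.90460296877069 [-0.31  0.21 -0.64]
69.0 68.92718979685583 [ 1.28  1.07 -1.35]
68.0 67.91414669055024 [ 0.26  0.24 -0.36]
67.0 67.0913079076268 [0.22 0.81 0.3 ]
66.0 66.07686919913638 [0.83 0.94 1.03]
65.0 65.0409242054283 [1.06 0.77 2.07]
64.0 64.04391315879784 [ 0.61 -0.26  2.23]
63.0 63.0438798857183 [1.38 0.34 2.01]
62.0 62.046019797557875 [0.98 1.13 3.2 ]
61.0 61.152119665887994 [0.03 1.03 5.14]
60.0 60.97811157703765 [-1.46 -0.78 11.53]
[493.62 328.52 133.58] [-1.29 -0.55 11.58] 39.275
```

View pics/wrist8.png

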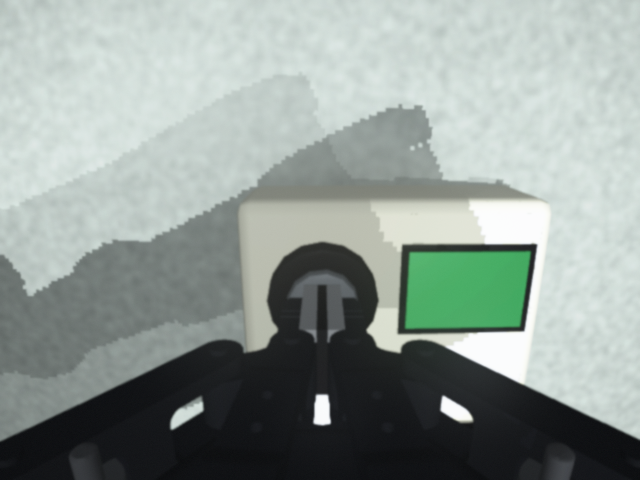

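The key bottomed out at 61.0 mm (67−6), with the force following the spring and then rising to 11.6 N at the stop. The wrist view shows the fingers centred on the key inside the collar. Now I release it and do a final check.

Run:
```python
from h import *
np.set_printoptions(precision=3,suppress=True)
R=cv2.Rodrigues(np.array([0,0,.049]))[0]@Rd
env.move_linear([493.5,328.5,160],speed=60); env.move_linear([493.5,328.5,320],speed=200)
env.goto([420,420,440],Rd); env.pause(.5)
o=env.get_obs();print(o["time"],o["contact_force"],o["eef_pos"])
a=env.get_image("top")[:,:,::-1];cv2.imwrite("pics/top9.png",a);cv2.imwrite("pics/side9.png",env.get_image("side")[:,:,::-1])
b=cv2.imread("pics/top7.png")
d=cv2.absdiff(a,b).max(2); cv2.imwrite("pics/z9.png",np.hstack([cv2.resize(a[160:300,100:290],None,fx=2,fy=2),cv2.resize(b[160:300,100:290],None,fx=2,fy=2)]))
c=cv2.absdiff(a,cv2.imread("pics/top0.png")).max(2)
for n,(x,y) in dict(beaker=(299,127),offcut=(384,120),bottle=(130,340)).items():print(n,c[y-25:y+25,x-25:x+25].mean(),c[y-25:y+25,x-25:x+25].max())
```

```text
42.0917 [ 0.187  0.363 -0.136] [420.215 419.787 439.817]
beaker 4.6904 15
offcut 5.7188 26
bottle 25.0312 74
```

View pics/z9.png

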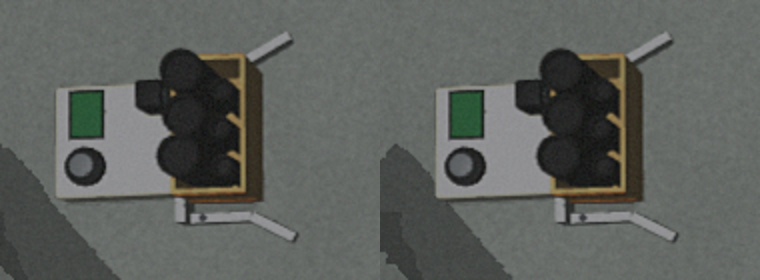

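View pics/top9.png

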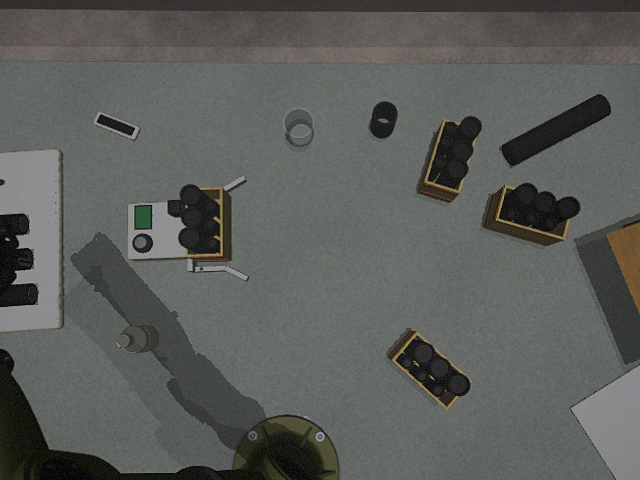

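The crate hasn't moved and the key is back up at (142,243), as at the start. The bottle's pixel difference is only the arm's shadow; it still stands at (130,340).

```bash
python3 -c "
from plant import env
print(env.sign_off())"
```

```text
the job is handed in; nothing more can be done
None
```

I pushed the leftmost crate into the measuring bay, pressed the gauge key fully down and released it, then handed the job in at about 42 s. No verdict was reported.

- **Push:** The open fingertips pushed low on the crate's -y face, with the tool tilted 35° to keep the gripper's body off the crate. It took about 10–20 N, and I stopped when the force rose to about 31 N along the push at the backstop.
- **Crate home:** From the top view the crate is at x +3.5 mm, y +0.2 mm in the bay's frame. It is about 0.008 rad off square and stands upright, and it had not moved after the key press.
- **Key:** It bottomed at 61 mm above the bench, which is the full 6 mm of travel, with 11.6 N on the fingers. In the top view afterwards it looks back up.
- **At hand-in:** The arm was clear of everything with no contact force, and the beaker, offcut and bottle stood where they started.
- **Disagreements:**
  - Top and wrist views of the key differed by about 3 mm.
  - The crate's corner in the bay's mouth read about 5 mm behind the plan, so I used the backstop force instead of position to finish the push.
  - The bottle's area changed between the first and last top pictures because of the arm's shadow, so I checked it by eye.

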